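# Pack the portions into two meal boxes

## Task

Finish packing the two open meal boxes with the portions on the chopping board, so that each box holds one bread roll in its large front bay, one cake bar lying flat in the wider back bay and one dip pot upright in the squarish back bay; one box already has its green-lidded pot, which stays where it is, so the red one goes in the other box. Either roll and either cake bar may go in either box. Set every portion down right way up on the floor of its bay without dropping it, and do not disturb the yellow carton or the glass jar.

Things in the scene. Friction and masses are not known exactly. Their poses are not given: they have to be found in the camera images.
- box_a: White foam meal box, fixed, green-lidded pot in its pot bay. Origin: centre of the base's underside, on the table; +x points from the front to the hinge, z up. Base 215 (x) by 240 mm (y), walls 40 mm high, 4 thick; dividers 32 mm high, 4 thick; floor 4 mm up. Lid folded back flat beyond the hinge (x 120 to 338 mm, 34 high), stays empty. Bays: see box_b.
- box_b: The empty meal box, same as box_a. Bays of both, in the box's frame, inside their walls: LARGE front bay (roll) centre x -51, y 0 mm, 105 (x) by 232 mm (y); CAKE bay (wider back bay) centre x +54.5, y +54 mm, 98 (x) by 124 mm (y); POT bay (squarish back bay) centre x +54.5, y -64 mm, 98 (x) by 104 mm (y).
- roll_pale_mid (a point): Golden-brown, with a pale cross on top: bread roll, round, 64 mm across at its widest (20 mm above its flat underside), 46 mm high, about 55 g. Point at its centre, 23 mm above its underside; z up when right way up. At the start it lies, right way up, loose on a wooden chopping board whose top is 15 mm above the table.
- roll_dark_mid (a point): Dark-brown, seeds on top: bread roll, round, 64 mm across at its widest (20 mm above its flat underside), 46 mm high, about 55 g. Point at its centre, 23 mm above its underside; z up when right way up. At the start it lies, right way up, loose on a wooden chopping board whose top is 15 mm above the table.
- cake_gold_mid (a point): Golden sponge cake bar with a golden top, 90 mm long (its x axis) by 40 mm wide (y) by 34 mm high (z up when it lies flat), about 75 g. Point at its centre, 17 mm above its underside. At the start it lies, right way up, loose on a wooden chopping board whose top is 15 mm above the table.
- cake_choc_mid (a point): Golden sponge cake bar with a dark chocolate top, 90 mm long (its x axis) by 40 mm wide (y) by 34 mm high (z up when it lies flat), about 75 g. Point at its centre, 17 mm above its underside. At the start it lies, right way up, loose on a wooden chopping board whose top is 15 mm above the table.
- pot_red_mid (a point): Closed dip pot with a red lid: slightly tapered, 45 mm across at the foot, 51 mm at the 7 mm thick lid, 42 mm high, about 60 g. Point at its centre, 21 mm above its underside; z up when upright. At the start it lies, right way up, loose on a wooden chopping board whose top is 15 mm above the table.
- pot_green_mid (a point): Closed dip pot with a green lid: slightly tapered, 45 mm across at the foot, 51 mm at the 7 mm thick lid, 42 mm high, about 60 g. Point at its centre, 21 mm above its underside; z up when upright. Already packed: it stands loose in the pot bay of the part-packed box (box_a) and stays there.
- carton: Yellow carton with a red band, 60 by 105 by 40 mm high, standing loose on the table beyond the board; not to be disturbed. Origin at the centre of its underside.
- jar: Amber glass jar with a brass lid, 64 mm across, 85 mm high, standing loose on the table beyond the board; not to be disturbed. Origin at the centre of its underside.
There are look-alikes about, which are no part of the job. Leave any blue or purple look-alike of the part that bears roll_dark_mid alone.

How it is judged:
By the outcome, as a careful person would: the job done as asked, in the order asked, and still so for the second after the job is handed in, with the robot touching nothing.
It also fails if it takes over 115 s, if anything falls off the work surface, if the arm or the gripper's body presses on something with over 40 N, if the wrist force passes 120 N, or if a joint passes its speed limit or range.

## Robot

A 6-joint arm with a two-finger parallel gripper is mounted at the origin on the work surface. World frame = base frame: x ahead of the robot, y to its left, z up, the work surface at z = 0. Lengths are in m, angles in rad, forces in N, time in s.
With the tool pointing down it reaches from about 0.325 to 0.875 m from the base axis. Payload 4.4 kg.
Tool frame: the origin (TCP) lies midway between the tips of the shut fingers; the grasp point (between the pads) lies 19 mm behind it (manip.pinch_z is the distance from the TCP to the grasp point, in m); z points along the fingers, y is the direction in which the jaws open and shut (so a half turn about z gives the same grasp; the last joint's range is limited). The gripper opens to 85 mm and grips with 20 to 120 N. Pads are 22 mm wide; open, the fingers measure 114 mm over their backs; the gripper's body (76 mm by 85 mm) begins 54 mm behind the grasp point. The pads swing forward as they close: fully open they stand 13 mm farther back than shut.
Start: joints at [-1.405, 0.207, 1.542, -0, 1.393, -0.15], TCP at [0.179, -0.546, 0.231] pointing down, gripper open.
Joint ranges: [-2.73, 2.73], [-0.86, 2.22], [0.23, 2.46], [-1.11, 4.25], [0.08, 2.63], [-2.82, 2.82]. Speed limits (rad/s): [2.79, 2.79, 3.14, 3.14, 3.14, 3.14].

## Interface

Orientations are given as a unit quaternion [w, x, y, z].
In Python, from workcell import manip, camera, get_calibration, order, search_frame gives the robot as it stands.
- The arm moves only by the tool send_rows, never from a script. Its argument "steps" is a list of rows, each a list of 4 numbers: the shift along the tool's x, y, z in units of 50 mm (1.0 is 50 mm), then the turn about the tool's z in rad. In form: [[x, y, z, spin], ...]. A call has 1 to 12 rows; each row shifts and turns the commanded pose from where the row before left it, along the tool's axes as they then stand; what a row does not reach is not made up. A row lasts 1/8 s, in which the tool goes at most 62.5 mm and 10.7 degrees, less where a joint would pass 70% of its speed; a pose out of reach is approached as far as the arm can. A call is refused whole if a number of a shift passes 1 or a number of a turn 0.188, either way. A call with a gripper value outside its range is refused whole. "hand" is the finger opening in mm, from 0 to 85.4, set as the call begins (left out, the last holds). The fingers move at their own pace and stop on an object; the grip force is fixed at half the most. Time passes only in rows, so rows that do not move let the fingers close. It gives the time, the measured TCP pose, the force and the opening at its end, in the units of the state.
- manip.state(): the state, without advancing time (a new reading comes with each control period).
- camera(name): name is "scene" or "side" or "wrist"; returns (picture, depth): 480x640x3 uint8, red, green, blue; 480x640 float32, m along the optical axis (not along the pixel's ray), 0 where there is no reading.
- get_calibration(name): a dict with "vertical_fov" (degrees; the focal length in pixels is half the picture's height over the tangent of half this angle, whatever the lens; pixels are square), "cx", "cy" (the principal point, pixels), "R" (3x3) and "t" (3): a world point X has camera coordinates R X + t. Camera axes: x right, y down, z forward; pixel columns grow to the right and rows downward; lengths in m; the calibration is good to about 2 mm. A picture is of the moment at which its call begins: read the wrist's pose just before it. get_calibration takes no time and is no camera call; for the wrist camera it gives the pose at the moment of the call.
- order.job_done(): hands the job in, once; it reports no verdict.
Trained networks look in the newest picture that a camera, given by its name, has taken for a name from the list of things; names that differ only in an ending like _2 or _b are one class to them, and where a whole thing is asked for, a point or a joint stands for the part that bears it (a point fixed in the world has none). Each returns a list of dicts, best first, with "conf" (0 to 1); they miss things now and then, are a little off and sometimes report something else, mostly with a low value. They report only what shows in the picture. A call takes as long as a camera call. They do not tell look-alikes from the thing itself.
- search_frame(camera, target): "extent" ([left, top, right, bottom] in pixels, round what is visible of it).
The state is a dict: "time_s": time; "qpos": joint angles; "qvel": joint speeds; "joint_torque": joint torques, N m; "position": TCP position; "ee_rot": TCP orientation; "ft_force": force on the tool from outside, world axes, zero at the start; "ft_torque": the same for the moment, N m; "width": finger opening in m.
Only numpy, scipy, OpenCV 4.12 (cv2) and the standard library are available. Lean on these libraries where they do the work, as an engineer would, in place of code of your own. Each camera call takes 0.05 s, during which the arm holds its last target. There are 200 camera calls.

## Working session

There is one attempt and no reset: what is moved stays moved. The work goes in short steps, Python scripts to look and compute and a tool call to move; the robot and the scene stay as the last step left them, time stands still between calls to the robot, and variables do not carry over. Pictures are saved under pics/ and viewed, about 12 in all and at most 16, crops included, and the job is handed in when it is done.

Besides the shell and the picture viewer there is one more tool, called after "Emit:" by a JSON object that holds its "method" and its "body", one argument or row to a line. send_rows: Moves the arm, as the interface text tells. Its arguments: {"type":"object","properties":{"steps":{"type":"array"},"hand":{"type":"number"}},"required":["steps"]}

```bash
mkdir -p pics; cat > h.py <<'E'
import numpy as np, cv2
from workcell import manip, camera, get_calibration, order, search_frame
def cloud(cam):
    c=get_calibration(cam); im,d=camera(cam)
    f=240/np.tan(np.radians(c["vertical_fov"])/2)
    v,u=np.mgrid[:480,:640]
    P=np.stack([(u-c["cx"])/f*d,(v-c["cy"])/f*d,d],-1)
    W=(P-np.array(c["t"]))@np.array(c["R"])
    W[d==0]=np.nan
    return im,W
def save(n,im): cv2.imwrite(f"pics/{n}.png",cv2.cvtColor(im,cv2.COLOR_RGB2BGR))
E
python3 - <<'E'
from h import *
s=manip.state(); print(s["time_s"],s["position"],s["ee_rot"],s["width"],manip.pinch_z)
for c in("scene","side"):
    im,W=cloud(c); save(c+"0",im); np.savez(c+"0",im=im,W=W)
    for n in["box_a","box_b","roll_pale_mid","roll_dark_mid","cake_gold_mid","cake_choc_mid","pot_red_mid","pot_green_mid","carton","jar"]:
        for r in search_frame(c,n)[:3]:
            l,t,rr,b=map(int,r["extent"]); 
            w=W[max(t,0):b,max(l,0):rr].reshape(-1,3); m=np.nanmedian(W[(t+b)//2-2:(t+b)//2+3,(l+rr)//2-2:(l+rr)//2+3].reshape(-1,3),0)
            print(c,n,round(r["conf"],2),(l,t,rr,b),np.round(m,3))
print(manip.state()["time_s"])
E
```

```text
0.0 [ 0.17898877 -0.54563182  0.23006669] [-1.17907647e-03  9.87481699e-01  1.57729212e-01  3.08597730e-06] 0.08560115573805277 0.0187
scene box_a 0.81 (296, 155, 472, 271) [0.61  0.314 0.005]
scene box_a 0.73 (61, 212, 228, 396) [ 0.643 -0.325  0.005]
scene box_b 0.81 (296, 155, 472, 271) [0.61  0.314 0.005]
scene box_b 0.73 (61, 212, 228, 396) [ 0.643 -0.325  0.005]
scene roll_pale_mid 0.89 (210, 205, 234, 226) [ 0.478 -0.085  0.05 ]
scene roll_dark_mid 0.95 (310, 226, 333, 252) [0.68  0.076 0.049]
scene roll_dark_mid 0.76 (285, 303, 320, 335) [ 0.869 -0.081  0.04 ]
scene roll_dark_mid 0.62 (431, 179, 452, 199) [0.624 0.499 0.034]
scene cake_gold_mid 0.74 (223, 247, 267, 272) [ 0.662 -0.105  0.049]
scene cake_gold_mid 0.21 (63, 213, 230, 398) [ 0.649 -0.322  0.005]
scene cake_choc_mid 0.67 (245, 212, 284, 237) [ 0.56  -0.011  0.048]
scene pot_red_mid 0.89 (270, 188, 293, 210) [0.48  0.076 0.047]
scene pot_green_mid 0.43 (256, 262, 313, 309) [ 0.768 -0.066  0.04 ]
scene carton 0.75 (257, 263, 312, 308) [ 0.768 -0.066  0.04 ]
scene carton 0.39 (325, 236, 355, 283) [0.779 0.062 0.065]
[... 359 characters left out ...]
ide roll_dark_mid 0.97 (291, 257, 314, 278) [0.653 0.114 0.053]
side roll_dark_mid 0.84 (266, 393, 296, 425) [0.596 0.534 0.04 ]
side roll_dark_mid 0.61 (237, 223, 257, 239) [ 0.844 -0.044  0.035]
side cake_gold_mid 0.65 (304, 218, 341, 243) [ 0.641 -0.076  0.043]
side cake_gold_mid 0.17 (193, 286, 422, 401) [0.587 0.353 0.039]
side cake_choc_mid 0.85 (339, 238, 370, 268) [0.539 0.024 0.049]
side pot_red_mid 0.68 (372, 263, 394, 292) [0.455 0.111 0.05 ]
side pot_green_mid 0.57 (330, 302, 349, 330) [0.535 0.267 0.045]
side carton 0.58 (266, 218, 296, 256) [ 0.743 -0.029  0.039]
side carton 0.35 (369, 262, 392, 289) [0.463 0.111 0.054]
side jar 0.73 (251, 238, 279, 278) [0.748 0.106 0.061]
1.1
```

View pics/scene0.png

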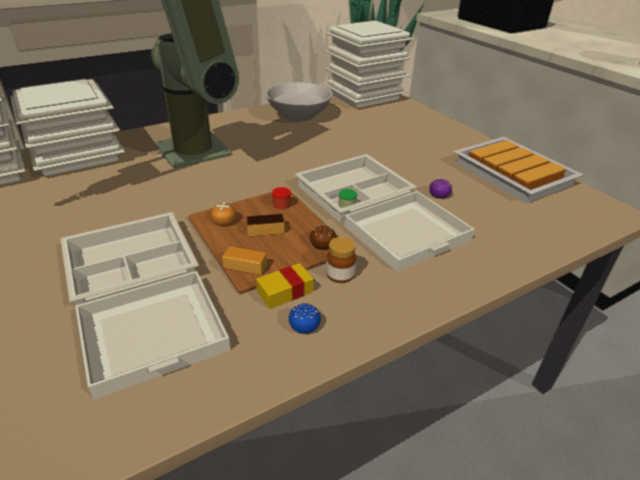

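```bash
python3 - <<'E'
from h import *
for c in("scene","side","wrist"):
    k=get_calibration(c); print(c,{a:np.round(b,3).tolist() if not isinstance(b,str) else b for a,b in k.items()})
for c in("scene","side"):
    z=np.load(c+"0.npz"); W=z["W"].reshape(-1,3)
    # top-down map
    print(c,np.nanpercentile(W[:,2],[1,10,50,90]))
    M=np.zeros((500,480,3),np.uint8); ok=np.isfinite(W[:,0])
    w=W[ok]; col=z["im"].reshape(-1,3)[ok]; o=np.argsort(w[:,2]); w=w[o];col=col[o]
    i=((1.0-w[:,0])*600).astype(int); j=((0.65-w[:,1])*600).astype(int)
    g=(i>=0)&(i<500)&(j>=0)&(j<780)
    M=np.zeros((500,780,3),np.uint8); M[i[g],j[g]]=col[g]
    M=cv2.dilate(M,np.ones((3,3))); save("map_"+c,M)
E
```

```text
scene {'vertical_fov': 53.415, 'cx': 312.83, 'cy': 236.425, 'R': [[0.508, 0.861, 0.019], [0.515, -0.286, -0.808], [-0.69, 0.42, -0.589]], 't': [-0.393, -0.283, 1.559]}
side {'vertical_fov': 45.596, 'cx': 317.826, 'cy': 243.482, 'R': [[-0.979, -0.202, -0.009], [-0.105, 0.546, -0.831], [0.172, -0.813, -0.556]], 't': [0.624, 0.108, 1.399]}
wrist {'vertical_fov': 65.231, 'cx': 315.487, 'cy': 237.639, 'R': [[0.31, -0.951, -0.0], [-0.91, -0.297, 0.291], [-0.277, -0.09, -0.957]], 't': [-0.575, -0.038, 0.379]}
scene [-0.75503739 -0.74902971  0.00076758  0.16663514]
side [-7.56418581e-01 -5.62472888e-01 -4.08295505e-04  2.44590359e-01]
```

```bash
python3 - <<'E'
from h import *
L={"pale":(.468,-.065),"dark":(.667,.095),"gold":(.65,-.09),"choc":(.55,.007),"red":(.468,.094),"green":(.55,.25),"jar":(.76,.08),"carton":(.755,-.048)}
for c in("scene","side"):
    W=np.load(c+"0.npz")["W"].reshape(-1,3); W=W[np.isfinite(W[:,0])]
    for n,(x,y) in L.items():
        p=W[(np.hypot(W[:,0]-x,W[:,1]-y)<.06)&(W[:,2]>.025)&(W[:,2]<.12)]
        h=np.percentile(p[:,2],95); q=p[p[:,2]>h-.006].astype(np.float32)
        r=cv2.minAreaRect(q[:,:2]*1000); print(c,n,len(q),"h",round(float(h),3),np.round(q.mean(0),3),"rect",[np.round(a,1) for a in r], "all",np.round(np.percentile(p,[2,98],axis=0)[:,:2],3).tolist())
E
```

```text
scene pale 126 h 0.061 [ 0.46  -0.076  0.059] rect [array([459.3, -76. ]), array([40.6, 40.3]), np.float64(22.0)] all [[0.443, -0.104], [0.511, -0.041]]
scene dark 191 h 0.06 [0.664 0.089 0.057] rect [array([662.1,  91. ]), array([46.8, 43.2]), np.float64(33.1)] all [[0.642, 0.062], [0.69, 0.114]]
scene gold 499 h 0.052 [ 0.648 -0.102  0.05 ] rect [array([ 645.5, -101.4]), array([89.7, 42.3]), np.float64(45.6)] all [[0.613, -0.143], [0.688, -0.063]]
scene choc 376 h 0.052 [ 0.546 -0.004  0.05 ] rect [array([543.2,  -1.7]), array([89.2, 46.5]), np.float64(70.3)] all [[0.519, -0.047], [0.576, 0.037]]
scene red 175 h 0.06 [0.462 0.085 0.058] rect [array([460.5,  86. ]), array([49.8, 49.9]), np.float64(34.8)] all [[0.439, 0.063], [0.484, 0.106]]
scene green 168 h 0.048 [0.539 0.243 0.047] rect [array([551.2, 233.3]), array([48. , 87.6]), np.float64(55.1)] all [[0.516, 0.194], [0.607, 0.3]]
scene jar 358 h 0.086 [0.761 0.077 0.085] rect [array([759.1,  77.4]), array([55.7, 56.2]), np.float64(10.0)] all [[0.738, 0.047], [0.79, 0.102]]
scene carton 969 h 0.042 [ 0.752 -0.056  0.04 ] rect [a
[... 589 characters left out ...]
] rect [array([543.4,   4.3]), array([96.3, 41. ]), np.float64(69.0)] all [[0.512, -0.037], [0.573, 0.048]]
side red 214 h 0.058 [0.458 0.091 0.056] rect [array([459.3,  89.8]), array([51.1, 49.3]), np.float64(49.9)] all [[0.435, 0.069], [0.481, 0.114]]
side green 314 h 0.047 [0.537 0.249 0.045] rect [array([560.9, 241. ]), array([91.1, 91.8]), np.float64(23.6)] all [[0.513, 0.194], [0.604, 0.305]]
side jar 244 h 0.086 [0.756 0.083 0.084] rect [array([757.3,  82.2]), array([52.3, 60.8]), np.float64(16.0)] all [[0.726, 0.059], [0.784, 0.114]]
side carton 433 h 0.041 [ 0.747 -0.05   0.039] rect [array([749.3, -51.9]), array([ 61.4, 108. ]), np.float64(0.4)] all [[0.719, -0.102], [0.777, -0.0]]
```

View pics/map_scene.png

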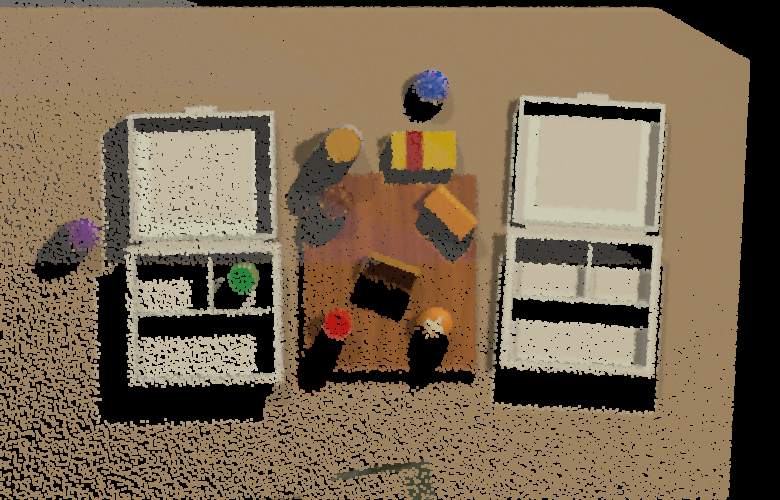

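```bash
cat >> h.py <<'E'
from scipy.optimize import least_squares
def fitbox(W,x0):
    W=W[np.isfinite(W[:,0])&(W[:,2]>.0365)&(W[:,2]<.043)]
    def loc(p,P): c,s=np.cos(p[2]),np.sin(p[2]); d=P[:,:2]-p[:2]; return d@np.array([[c,-s],[s,c]])
    p=np.array(x0,float)
    for tol in(.03,.015,.01):
        def sd(q,P):
            l=np.abs(loc(q,P))-[.1055,.118]
            return np.linalg.norm(np.maximum(l,0),axis=1)+np.minimum(l.max(1),0)
        P=W[np.abs(sd(p,W))<tol]; p=least_squares(lambda q:sd(q,P),p,loss="soft_l1",f_scale=.002,x_scale=[.01,.01,.05]).x
    return p,len(P)
def goto(x,y,z,th):
    "rows needed: total shift in tool axes (units), and spin (do spin last)"
    s=manip.state(); w,a,b,c=s["ee_rot"]; t=np.arctan2(2*(a*b+w*c),w*w+a*a-b*b-c*c)
    d=np.array([x,y,z])-s["position"]; 
    return np.round([(d[0]*np.cos(t)+d[1]*np.sin(t))/.05,(d[0]*np.sin(t)-d[1]*np.cos(t))/.05,-d[2]/.05],2), "spin",round(-(th-t),3),"now th",round(t,3)
E
python3 - <<'E'
from h import *
A=[np.load(c+"0.npz")["W"].reshape(-1,3) for c in("scene","side")]
for n,x0 in(("a",(.5,.32,0)),("b",(.49,-.32,-.02))):
    for W in A+[np.vstack(A)]: print(n,*[np.round(v,4) for v in fitbox(W,x0)])
print(goto(.47,0,.28,.3))
E
```

```text
a [0.4785 0.3068 0.0216] 882
a [0.4748 0.3131 0.0197] 1613
a [0.4761 0.3114 0.0207] 2417
b [ 0.5    -0.3193 -0.0613] 1671
b [ 0.4967 -0.3131 -0.0626] 491
b [ 0.4994 -0.318  -0.0614] 2099
(array([ 8.93, -8.57, -0.97]), 'spin', np.float64(0.017), 'now th', np.float64(0.317))
```

Emit:
{"method": "send_rows", "body": {
  "steps": [
    [0.64, -0.61, -0.08, 0],
    [0.64, -0.61, -0.08, 0],
    [0.64, -0.61, -0.08, 0],
    [0.64, -0.61, -0.08, 0],
    [0.64, -0.61, -0.08, 0],
    [0.64, -0.61, -0.08, 0],
    [0.64, -0.61, -0.08, 0],
    [0.64, -0.61, -0.08, 0],
    [0.64, -0.61, -0.08, 0],
    [0.64, -0.61, -0.08, 0],
    [0.64, -0.61, -0.08, 0],
    [0.64, -0.61, -0.08, 0]
  ],
  "hand": 85
}}

```text
time_s: 2.6
position: [0.4306, -0.0777, 0.2797]
ee_rot: [0.0, 0.987, 0.158, 0.0]
ft_force: [0.6, -0.5, -0.0]
width: 0.0851
```

Emit:
{"method": "send_rows", "body": {
  "steps": [
    [0.64, -0.62, 0, 0.01],
    [0.64, -0.62, 0, 0.01],
    [0, 0, 0, 0],
    [0, 0, 0, 0]
  ]
}}

```text
time_s: 3.1
position: [0.4716, -0.0005, 0.2792]
ee_rot: [0.0, 0.989, 0.148, -0.0]
ft_force: [0.3, 0.3, 0.9]
width: 0.0852
```

```bash
cat >> h.py <<'E'
def tops(W,L,r=.055,dz=.008):
    W=W.reshape(-1,3); W=W[np.isfinite(W[:,0])]; out={}
    for n,(x,y) in L.items():
        p=W[(np.hypot(W[:,0]-x,W[:,1]-y)<r)&(W[:,2]>.03)&(W[:,2]<.075)]
        h=np.percentile(p[:,2],95); q=p[p[:,2]>h-dz].astype(np.float32)
        R=cv2.minAreaRect(q[:,:2]*1000); print(n,len(q),"h",round(float(h),4),"rect",[np.round(a,1) for a in R])
E
python3 - <<'E'
from h import *
s=manip.state(); print(s["time_s"],s["position"],s["qpos"],s["ft_force"])
im,W=cloud("wrist"); save("w1",im)
tops(W,{"pale":(.457,-.072),"dark":(.661,.0935),"gold":(.645,-.099),"choc":(.544,.001),"red":(.46,.088)})
E
```

```text
3.1 [ 0.47163666 -0.00052197  0.27918879] [-1.84502713e-01 -5.35332017e-02  1.72095379e+00 -5.96836424e-04
  1.47454497e+00  1.08897492e+00] [0.34314951 0.32328588 0.91003087]
pale 1520 h 0.0614 rect [array([454.4, -74.1]), array([46.6, 47.2]), np.float64(3.2)]
dark 170 h 0.0467 rect [array([630.4,  83. ]), array([ 4.8, 32.1]), np.float64(17.3)]
gold 4823 h 0.051 rect [array([ 642.6, -100.4]), array([90. , 40.3]), np.float64(45.0)]
choc 4013 h 0.051 rect [array([541.6,  -1.5]), array([90. , 40.1]), np.float64(69.2)]
red 2094 h 0.0587 rect [array([457.4,  86.9]), array([49.9, 50.1]), np.float64(51.3)]
```

View pics/w1.png

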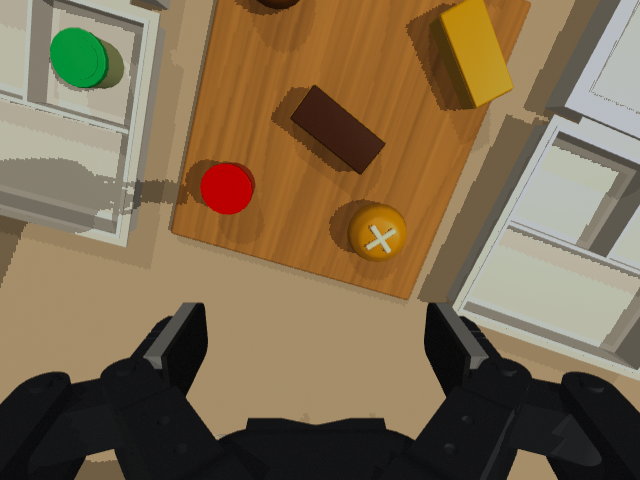

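```bash
python3 -c "
from h import *
print(goto(.4575,.087,.10,-.062))"
```

```text
(array([ 0.25, -1.76,  3.58]), 'spin', np.float64(0.358), 'now th', np.float64(0.296))
```

Emit:
{"method": "send_rows", "body": {
  "steps": [
    [0.05, -0.35, 0.71, 0],
    [0.05, -0.35, 0.71, 0],
    [0.05, -0.35, 0.72, 0],
    [0.05, -0.35, 0.72, 0],
    [0.05, -0.36, 0.72, 0],
    [0, 0, 0, 0.18],
    [0, 0, 0, 0.178],
    [0, 0, 0, 0],
    [0, 0, 0, 0]
  ]
}}

```text
time_s: 4.28
position: [0.4583, 0.0867, 0.1006]
ee_rot: [0.0, 1.0, -0.03, 0.0]
ft_force: [0.8, -0.0, 0.2]
width: 0.0853
```

```bash
python3 - <<'E'
from h import *
im,W=cloud("wrist"); save("w2",im); s=manip.state(); print(s["position"],goto(.4575,.087,.016,-.062))
tops(W,{"red":(.4575,.087)})
E
```

```text
[0.45825179 0.08687009 0.10053319] (array([-0.02, -0.  ,  1.69]), 'spin', np.float64(0.002), 'now th', np.float64(-0.06))
red 6638 h 0.0585 rect [array([457.2,  87.1]), array([50. , 50.3]), np.float64(54.5)]
```

View pics/w2.png

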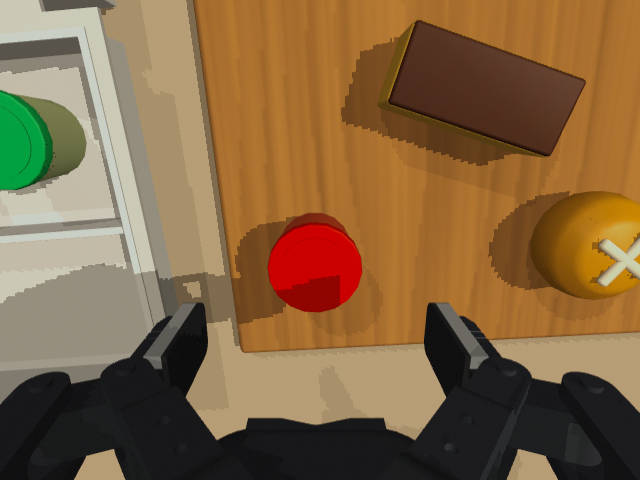

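Emit:
{"method": "send_rows", "body": {
  "steps": [
    [0, 0, 0.5, 0],
    [0, 0, 0.5, 0],
    [0, 0, 0.4, 0],
    [0, 0, 0.29, 0],
    [0, 0, 0, 0]
  ]
}}

```text
time_s: 4.95
position: [0.4572, 0.0874, 0.0149]
ee_rot: [0.0, 1.0, -0.03, -0.001]
ft_force: [0.5, 0.1, -0.3]
width: 0.085
```

Emit:
{"method": "send_rows", "body": {
  "steps": [
    [0, 0, 0, 0],
    [0, 0, 0, 0],
    [0, 0, 0, 0],
    [0, 0, 0, 0],
    [0, 0, 0, 0],
    [0, 0, 0, 0]
  ],
  "hand": 40
}}

```text
time_s: 5.7
position: [0.4591, 0.0875, 0.017]
ee_rot: [-0.0, 1.0, -0.031, 0.001]
ft_force: [-1.9, -1.1, 5.4]
width: 0.0489
```

Emit:
{"method": "send_rows", "body": {
  "steps": [
    [0, 0, -0.3, 0],
    [0, 0, -0.5, 0],
    [0, 0, -0.6, 0],
    [0, 0, -0.6, 0],
    [0.1, 0.3, -0.4, 0],
    [0.2, 0.6, 0, 0],
    [0.2, 0.7, 0, 0],
    [0.2, 0.7, 0, 0],
    [0.2, 0.7, 0, 0],
    [0.2, 0.7, 0, 0],
    [0.2, 0.7, 0, 0],
    [0.2, 0.7, 0, 0]
  ]
}}

```text
time_s: 7.2
position: [0.5176, -0.1728, 0.1368]
ee_rot: [0.0, 1.0, -0.031, 0.001]
ft_force: [0.3, -0.4, -0.2]
width: 0.0489
```

Emit:
{"method": "send_rows", "body": {
  "steps": [
    [0.2, 0.7, 0, 0],
    [0.2, 0.7, 0, 0],
    [0.2, 0.7, 0, 0],
    [0.2, 0.7, 0, 0],
    [0.1, 0.6, 0, 0],
    [0, 0.4, 0, 0],
    [0, 0.3, 0, 0],
    [0, 0, 0, 0],
    [0, 0, 0, 0],
    [0, 0, 0, 0]
  ]
}}

```text
time_s: 8.45
position: [0.5499, -0.3779, 0.1358]
ee_rot: [-0.0, 1.0, -0.03, -0.0]
ft_force: [-0.0, -0.5, -1.0]
width: 0.0491
```

```bash
cat >> h.py <<'E'
def b2w(p,lx,ly): c,s=np.cos(p[2]),np.sin(p[2]); return p[0]+c*lx-s*ly,p[1]+s*lx+c*ly
BA=np.array([.4767,.310,.0206]); BB=np.array([.4983,-.3162,-.062])
E
python3 - <<'E'
from h import *
im,W=cloud("wrist"); save("w3",im); np.savez("w3",im=im,W=W); s=manip.state(); print(s["position"],s["width"])
p,n=fitbox(W.reshape(-1,3),BB); print(p,n); x,y=b2w(BB,.0545,-.064); print(x,y,goto(x,y,.006,-.062))
E
```

```text
[ 0.54986202 -0.37802643  0.1357871 ] 0.0488503107678454
[ 0.50242922 -0.3182274  -0.06753185] 18486
0.548729826227071 -0.38345386700188633 (array([-0.02,  0.11,  2.6 ]), 'spin', np.float64(0.002), 'now th', np.float64(-0.06))
```

View pics/w3.png

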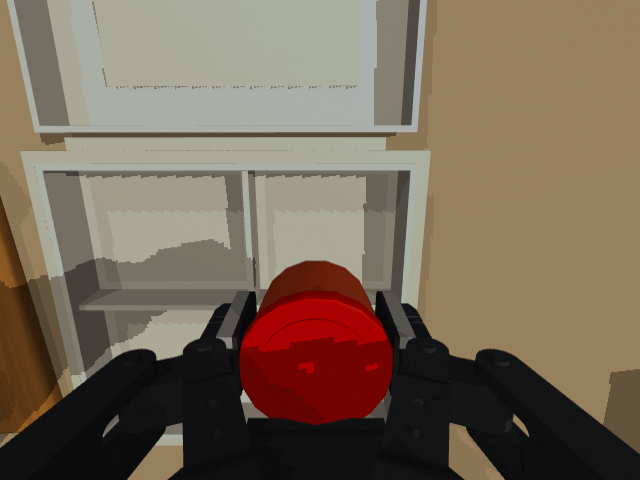

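Emit:
{"method": "send_rows", "body": {
  "steps": [
    [0, 0.12, 0.4, 0],
    [0, 0, 0.6, 0],
    [0, 0, 0.6, 0],
    [0, 0, 0.4, 0],
    [0, 0, 0.2, 0],
    [0, 0, 0.16, 0],
    [0, 0, 0.08, 0],
    [0, 0, 0.06, 0],
    [0, 0, 0, 0],
    [0, 0, 0, 0]
  ]
}}

```text
time_s: 9.75
position: [0.5497, -0.3852, 0.0113]
ee_rot: [0.0, 1.0, -0.031, 0.0]
ft_force: [-0.4, 0.2, -0.3]
width: 0.0488
```

Emit:
{"method": "send_rows", "body": {
  "steps": [
    [0, 0, 0.04, 0],
    [0, 0, 0.04, 0],
    [0, 0, 0, 0],
    [0, 0, 0, 0]
  ]
}}

```text
time_s: 10.25
position: [0.5493, -0.3849, 0.0067]
ee_rot: [-0.0, 1.0, -0.031, -0.0]
ft_force: [0.1, 0.2, 0.4]
width: 0.0492
```

Emit:
{"method": "send_rows", "body": {
  "steps": [
    [0, 0, 0.03, 0],
    [0, 0, 0, 0],
    [0, 0, 0, 0]
  ]
}}

```text
time_s: 10.62
position: [0.5495, -0.3852, 0.0061]
ee_rot: [0.0, 1.0, -0.031, 0.0]
ft_force: [-2.6, 0.4, 6.4]
width: 0.0488
```

Emit:
{"method": "send_rows", "body": {
  "steps": [
    [0, 0, 0, 0],
    [0, 0, 0, 0],
    [0, 0, 0, 0],
    [0, 0, 0, 0]
  ],
  "hand": 62
}}

```text
time_s: 11.12
position: [0.5493, -0.3849, 0.005]
ee_rot: [-0.0, 1.0, -0.031, -0.0]
ft_force: [-0.2, -0.5, 0.2]
width: 0.0623
```

Emit:
{"method": "send_rows", "body": {
  "steps": [
    [0, 0, -0.2, 0],
    [0, 0, -0.4, 0],
    [0, 0, -0.6, 0],
    [0, 0, -0.6, 0],
    [0, 0, -0.6, 0],
    [0, 0, 0, 0],
    [0, 0, 0, 0]
  ]
}}

```text
time_s: 12.0
position: [0.5492, -0.3848, 0.1255]
ee_rot: [0.0, 1.0, -0.031, 0.0]
ft_force: [-0.1, 0.3, -0.2]
width: 0.0621
```

```bash
python3 - <<'E'
from h import *
im,W=cloud("wrist"); save("w4",im); s=manip.state(); print(s["time_s"],s["position"],s["width"])
p,n=fitbox(W.reshape(-1,3),BB); print(p,n); tops(W,{"red":(.5495,-.385)},r=.035)
print(goto(.4545,-.074,.13,-.062))
E
```

```text
12.05 [ 0.54871941 -0.38436767  0.12438792] 0.06216194939497172
[ 0.50218653 -0.31898829 -0.05796247] 20762
red 4885 h 0.0476 rect [array([ 547.7, -385.2]), array([49.9, 50.5]), np.float64(54.6)]
(array([-2.26, -6.08, -0.11]), 'spin', np.float64(0.001), 'now th', np.float64(-0.061))
```

View pics/w4.png

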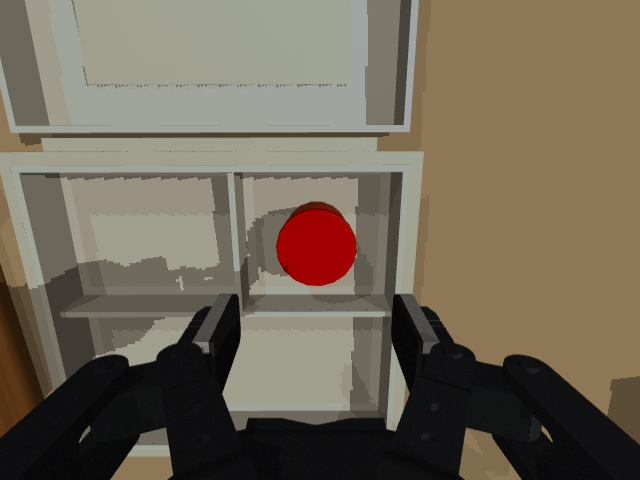

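Emit:
{"method": "send_rows", "body": {
  "steps": [
    [-0.1, -0.3, 0, 0],
    [-0.25, -0.65, 0, 0],
    [-0.25, -0.65, 0, 0],
    [-0.25, -0.65, 0, 0],
    [-0.25, -0.65, 0, 0],
    [-0.25, -0.65, 0, 0],
    [-0.25, -0.65, 0, 0],
    [-0.25, -0.65, 0, 0],
    [-0.25, -0.65, 0, 0],
    [-0.16, -0.58, 0, 0],
    [0, 0, 0, 0],
    [0, 0, 0, 0]
  ],
  "hand": 85
}}

```text
time_s: 13.55
position: [0.4548, -0.0746, 0.1249]
ee_rot: [0.0, 1.0, -0.03, -0.0]
ft_force: [0.1, 0.5, 0.2]
width: 0.0851
```

```bash
python3 - <<'E'
from h import *
im,W=cloud("wrist"); s=manip.state(); print(s["time_s"],s["position"],s["width"])
tops(W,{"pale":(.4545,-.074)},dz=.02)
print(goto(.4545,-.074,.012,-.062))
E
```

```text
13.6 [ 0.45515432 -0.07504607  0.12508249] 0.08505022754134771
pale 7003 h 0.0616 rect [array([455. , -74.6]), array([59.7, 60.2]), np.float64(28.7)]
(array([-0.01, -0.02,  2.26]), 'spin', np.float64(0.001), 'now th', np.float64(-0.061))
```

Emit:
{"method": "send_rows", "body": {
  "steps": [
    [0, 0, 0.5, 0],
    [0, 0, 0.6, 0],
    [0, 0, 0.6, 0],
    [0, 0, 0.4, 0],
    [0, 0, 0.16, 0],
    [0, 0, 0, 0]
  ]
}}

```text
time_s: 14.35
position: [0.4551, -0.0751, 0.012]
ee_rot: [-0.0, 1.0, -0.031, -0.0]
ft_force: [0.3, 1.0, 0.3]
width: 0.0851
```

Emit:
{"method": "send_rows", "body": {
  "steps": [
    [0, 0, 0, 0],
    [0, 0, 0, 0],
    [0, 0, 0, 0],
    [0, 0, 0, 0],
    [0, 0, 0, 0]
  ],
  "hand": 55
}}

```text
time_s: 14.98
position: [0.4563, -0.0752, 0.0139]
ee_rot: [0.001, 1.0, -0.03, 0.001]
ft_force: [-2.0, 0.3, 5.5]
width: 0.0605
```

Emit:
{"method": "send_rows", "body": {
  "steps": [
    [0, 0, -0.3, 0],
    [0, 0, -0.5, 0],
    [0, 0, -0.6, 0],
    [0, 0.1, -0.6, 0],
    [0.03, 0.3, -0.4, 0],
    [0.03, 0.6, 0, 0],
    [0.03, 0.7, 0, 0],
    [0.03, 0.7, 0, 0],
    [0.03, 0.7, 0, 0],
    [0.03, 0.7, 0, 0],
    [0, 0.6, 0, 0],
    [0, 0.38, 0, 0]
  ]
}}

```text
time_s: 16.48
position: [0.4496, -0.3152, 0.1335]
ee_rot: [0.001, 1.0, -0.031, 0.001]
ft_force: [1.0, 0.5, -0.4]
width: 0.0608
```

Emit:
{"method": "send_rows", "body": {
  "steps": [
    [0, 0, 0.5, 0],
    [0, 0, 0.6, 0],
    [0, 0, 0.6, 0],
    [0, 0, 0.3, 0],
    [0, 0, 0.2, 0],
    [0, 0, 0.1, 0],
    [0, 0, 0, 0],
    [0, 0, 0, 0]
  ]
}}

```text
time_s: 17.48
position: [0.4501, -0.3143, 0.0181]
ee_rot: [0.001, 1.0, -0.031, 0.001]
ft_force: [0.5, 0.1, -0.4]
width: 0.0606
```

Emit:
{"method": "send_rows", "body": {
  "steps": [
    [0, 0, 0.12, 0],
    [0, 0, 0.1, 0],
    [0, 0, 0.04, 0],
    [0, 0, 0, 0],
    [0, 0, 0, 0]
  ]
}}

```text
time_s: 18.1
position: [0.4496, -0.3138, 0.0043]
ee_rot: [0.0, 1.0, -0.031, 0.0]
ft_force: [0.0, 0.7, -1.4]
width: 0.0607
```

Emit:
{"method": "send_rows", "body": {
  "steps": [
    [0, 0, 0.03, 0],
    [0, 0, 0.0, 0],
    [0, 0, 0, 0]
  ]
}}

```text
time_s: 18.48
position: [0.4498, -0.314, 0.003]
ee_rot: [0.0, 1.0, -0.031, 0.0]
ft_force: [0.5, -0.2, 0.7]
width: 0.0606
```

Emit:
{"method": "send_rows", "body": {
  "steps": [
    [0, 0, 0.03, 0],
    [0, 0, 0.0, 0],
    [0, 0, 0, 0]
  ]
}}

```text
time_s: 18.85
position: [0.4498, -0.314, 0.003]
ee_rot: [0.0, 1.0, -0.031, 0.0]
ft_force: [-3.0, 2.2, 11.1]
width: 0.061
```

Emit:
{"method": "send_rows", "body": {
  "steps": [
    [0, 0, 0, 0],
    [0, 0, 0, 0],
    [0, 0, 0, 0],
    [0, 0, 0, 0],
    [0, 0, -0.2, 0],
    [0, 0, -0.5, 0],
    [0, 0, -0.6, 0],
    [0, 0, -0.6, 0],
    [0, 0, -0.4, 0],
    [0, 0, 0, 0]
  ],
  "hand": 78
}}

```text
time_s: 20.1
position: [0.451, -0.3151, 0.119]
ee_rot: [0.002, 1.0, -0.031, 0.002]
ft_force: [0.3, -0.3, -0.0]
width: 0.078
```

Emit:
{"method": "send_rows", "body": {
  "steps": [
    [0.4, -0.5, 0, 0],
    [0.4, -0.5, 0, 0],
    [0.4, -0.5, 0, 0],
    [0.4, -0.5, 0, 0],
    [0.4, -0.5, 0, 0],
    [0.4, -0.5, 0, 0],
    [0.4, -0.5, 0, 0],
    [0.4, -0.5, 0, 0],
    [0.38, -0.51, 0, 0]
  ]
}}

```text
time_s: 21.22
position: [0.6417, -0.0986, 0.1146]
ee_rot: [-0.0, 1.0, -0.031, -0.001]
ft_force: [-0.3, -0.2, -0.1]
width: 0.0783
```

Emit:
{"method": "send_rows", "body": {
  "steps": [
    [0, 0, 0, -0.17],
    [0, 0, 0, -0.17],
    [0, 0, 0, -0.17],
    [0, 0, 0, -0.17],
    [0, 0, 0, -0.166],
    [0, 0, 0, 0],
    [0, 0, 0, 0]
  ]
}}

```text
time_s: 22.1
position: [0.6415, -0.0995, 0.1155]
ee_rot: [-0.0, 0.924, 0.381, -0.001]
ft_force: [1.1, -0.1, -0.5]
width: 0.0782
```

```bash
python3 - <<'E'
from h import *
im,W=cloud("wrist"); save("w5",im); s=manip.state(); print(s["time_s"],s["position"],s["width"],s["qpos"])
tops(W,{"gold":(.6425,-.1)})
im2,W2=cloud("side"); tops(W2,{"pale":(.45,-.314)},dz=.01)
print(goto(.6425,-.1,.017,.785))
E
```

```text
22.15 [ 0.64165461 -0.09954211  0.11566018] 0.07791485147919033 [-2.87057230e-01  4.68138938e-01  1.44667232e+00  1.14407830e-05
  1.22778149e+00  5.00805944e-01]
gold 9642 h 0.0507 rect [array([ 643.6, -100.7]), array([89.6, 40.2]), np.float64(45.1)]
pale 109 h 0.0498 rect [array([ 449.9, -304.4]), array([40.6, 49.7]), np.float64(71.9)]
(array([0.  , 0.02, 1.98]), 'spin', np.float64(-0.002), 'now th', np.float64(0.783))
```

View pics/w5.png

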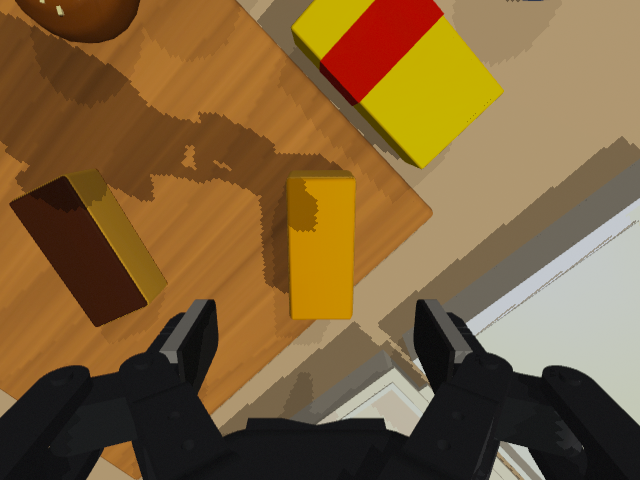

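Emit:
{"method": "send_rows", "body": {
  "steps": [
    [0.01, 0.04, 0.5, 0],
    [0, 0, 0.6, 0],
    [0, 0, 0.5, 0],
    [0, 0, 0.28, 0],
    [0, 0, 0.1, 0],
    [0, 0, 0, 0]
  ]
}}

```text
time_s: 22.95
position: [0.6442, -0.1008, 0.0177]
ee_rot: [0.0, 0.924, 0.382, 0.0]
ft_force: [-0.1, 0.0, 0.2]
width: 0.0777
```

Emit:
{"method": "send_rows", "body": {
  "steps": [
    [0, 0, 0, 0],
    [0, 0, 0, 0],
    [0, 0, 0, 0],
    [0, 0, 0, 0],
    [0, 0, 0, 0],
    [0, 0, 0, 0],
    [0, 0, 0, 0]
  ],
  "hand": 30
}}

```text
time_s: 23.82
position: [0.6448, -0.101, 0.0185]
ee_rot: [0.001, 0.924, 0.382, 0.001]
ft_force: [-0.0, 0.0, 5.8]
width: 0.0392
```

Emit:
{"method": "send_rows", "body": {
  "steps": [
    [0, 0, -0.3, 0],
    [0, 0, -0.5, 0],
    [0, 0, -0.6, 0],
    [0, 0, -0.6, 0],
    [-0.2, 0, -0.2, 0],
    [-0.5, 0.16, 0, 0],
    [-0.6, 0.2, 0, 0],
    [-0.6, 0.2, 0, 0],
    [-0.6, 0.2, 0, 0],
    [-0.6, 0.2, 0, 0],
    [-0.46, 0.17, 0, 0]
  ]
}}

```text
time_s: 25.2
position: [0.5555, -0.2673, 0.1259]
ee_rot: [-0.001, 0.924, 0.382, -0.001]
ft_force: [-0.2, -0.0, -1.1]
width: 0.0389
```

Emit:
{"method": "send_rows", "body": {
  "steps": [
    [0, 0, 0, -0.1],
    [0, 0, 0, -0.15],
    [0, 0, 0, -0.15],
    [0, 0, 0, -0.15],
    [0, 0, 0, -0.1],
    [0, 0, 0, -0.075],
    [0, 0, 0, 0],
    [0, 0, 0, 0]
  ]
}}

```text
time_s: 26.2
position: [0.557, -0.2663, 0.1266]
ee_rot: [-0.001, 0.729, 0.685, -0.0]
ft_force: [-0.8, -0.2, -0.9]
width: 0.0387
```

```bash
python3 - <<'E'
from h import *
im,W=cloud("wrist"); save("w6",im); s=manip.state(); print(s["time_s"],s["position"],s["width"],s["qpos"][5])
print(goto(.5587,-.2669,.0085,1.51))
E
```

```text
26.25 [ 0.557231   -0.26640044  0.12681751] 0.038920993680358146 -0.523893566628149
(array([-0.01,  0.03,  2.37]), 'spin', np.float64(-0.001), 'now th', np.float64(1.509))
```

View pics/w6.png

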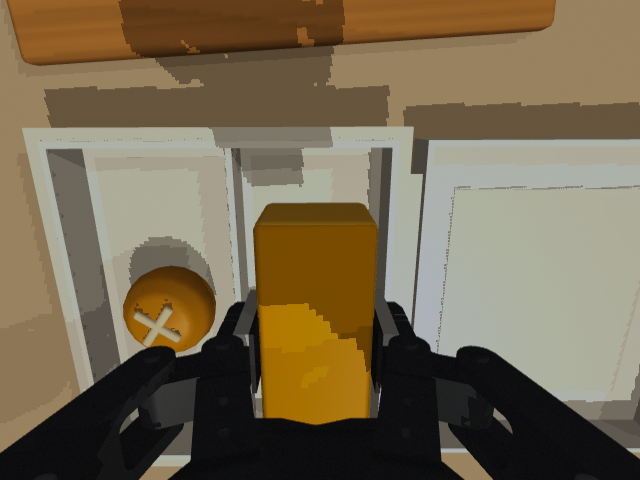

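Emit:
{"method": "send_rows", "body": {
  "steps": [
    [0, 0.03, 0.4, 0],
    [0, 0, 0.6, 0],
    [0, 0, 0.6, 0],
    [0, 0, 0.4, 0],
    [0, 0, 0.2, 0],
    [0, 0, 0.1, 0],
    [0, 0, 0.05, 0],
    [0, 0, 0, 0],
    [0, 0, 0, 0]
  ]
}}

```text
time_s: 27.38
position: [0.5598, -0.2669, 0.0106]
ee_rot: [0.001, 0.728, 0.685, 0.0]
ft_force: [0.8, 0.7, -1.0]
width: 0.0394
```

Emit:
{"method": "send_rows", "body": {
  "steps": [
    [0, 0, 0.04, 0],
    [0, 0, 0, 0],
    [0, 0, 0, 0]
  ]
}}

```text
time_s: 27.75
position: [0.5592, -0.2665, 0.0078]
ee_rot: [-0.0, 0.728, 0.685, 0.0]
ft_force: [-0.6, -0.5, -1.6]
width: 0.0388
```

Emit:
{"method": "send_rows", "body": {
  "steps": [
    [0, 0, 0.03, 0],
    [0, 0, 0, 0],
    [0, 0, 0, 0]
  ]
}}

```text
time_s: 28.12
position: [0.5594, -0.2666, 0.0076]
ee_rot: [-0.0, 0.728, 0.685, -0.0]
ft_force: [-2.8, 1.1, 6.5]
width: 0.0391
```

Emit:
{"method": "send_rows", "body": {
  "steps": [
    [0, 0, 0, 0],
    [0, 0, 0, 0],
    [0, 0, 0, 0],
    [0, 0, 0, 0],
    [0, 0, -0.2, 0],
    [0, 0, -0.5, 0],
    [0, 0, -0.6, 0],
    [0, 0, -0.6, 0],
    [0, 0, -0.4, 0],
    [0, 0, 0, 0]
  ],
  "hand": 52
}}

```text
time_s: 29.38
position: [0.5607, -0.2675, 0.1238]
ee_rot: [0.002, 0.728, 0.685, 0.001]
ft_force: [-0.7, -0.6, 0.1]
width: 0.0521
```

Emit:
{"method": "send_rows", "body": {
  "steps": [
    [0.4, -0.05, 0, 0],
    [0.6, -0.08, 0, 0],
    [0.6, -0.08, 0, 0],
    [0.6, -0.08, 0, 0],
    [0.6, -0.08, 0, 0],
    [0.6, -0.08, 0, 0],
    [0.6, -0.08, 0, 0],
    [0.6, -0.08, 0, 0],
    [0.6, -0.07, 0, 0.15],
    [0.07, 0, 0, 0.15],
    [0, 0, 0, 0],
    [0, 0, 0, 0]
  ],
  "hand": 78
}}

```text
time_s: 30.88
position: [0.5409, -0.0011, 0.1203]
ee_rot: [-0.001, 0.822, 0.57, -0.001]
ft_force: [0.4, -0.2, 0.7]
width: 0.0778
```

```bash
python3 - <<'E'
from h import *
im,W=cloud("wrist"); s=manip.state(); print(s["time_s"],s["position"],s["width"])
tops(W,{"choc":(.5416,-.0013)}); print(goto(.5416,-.0013,.017,1.21))
im2,W2=cloud("scene"); save("s2",im2[130:300,50:380].repeat(2,0).repeat(2,1)); tops(W2,{"gold":(.559,-.267)})
E
```

```text
30.925 [ 0.54120464 -0.00143663  0.12055209] 0.07807069695790204
choc 9236 h 0.0507 rect [array([541.5,  -0.9]), array([89.3, 40.2]), np.float64(69.1)]
(array([0.01, 0.01, 2.07]), 'spin', np.float64(0.001), 'now th', np.float64(1.211))
gold 641 h 0.0411 rect [array([ 562.9, -266.7]), array([ 92.4, 102.9]), np.float64(49.3)]
```

Emit:
{"method": "send_rows", "body": {
  "steps": [
    [0.01, 0, 0.5, 0],
    [0, 0, 0.6, 0],
    [0, 0, 0.5, 0],
    [0, 0, 0.35, 0],
    [0, 0, 0.12, 0],
    [0, 0, 0, 0]
  ]
}}

```text
time_s: 31.72
position: [0.5423, -0.0012, 0.0178]
ee_rot: [0.0, 0.823, 0.569, 0.0]
ft_force: [0.2, -0.1, 0.3]
width: 0.0779
```

Emit:
{"method": "send_rows", "body": {
  "steps": [
    [0, 0, 0, 0],
    [0, 0, 0, 0],
    [0, 0, 0, 0],
    [0, 0, 0, 0],
    [0, 0, 0, 0],
    [0, 0, 0, 0],
    [0, 0, 0, 0]
  ],
  "hand": 30
}}

```text
time_s: 32.6
position: [0.5432, -0.0012, 0.0189]
ee_rot: [0.001, 0.823, 0.569, 0.001]
ft_force: [0.4, -0.1, 6.0]
width: 0.0392
```

```bash
python3 - <<'E'
from h import *
x,y=b2w(BA,.0545,.054); print(x,y,goto(x,y,.13,1.5708+.0206))
print(b2w(BA,-.051,0))
E
```

```text
0.5300761152736038 0.3651111632820336 (array([ 6.76, -2.83, -2.22]), 'spin', np.float64(-0.382), 'now th', np.float64(1.21))
(np.float64(0.4257108207973324), np.float64(0.3089494743038594))
```

Emit:
{"method": "send_rows", "body": {
  "steps": [
    [0, 0, -0.3, 0],
    [0, 0, -0.5, 0],
    [0, 0, -0.6, 0],
    [0, 0, -0.6, 0],
    [0.2, -0.08, -0.2, 0],
    [0.5, -0.21, 0, 0],
    [0.6, -0.25, 0, 0],
    [0.6, -0.25, 0, 0],
    [0.6, -0.25, 0, 0],
    [0.6, -0.25, 0, 0],
    [0.6, -0.25, 0, 0],
    [0.6, -0.25, 0, 0]
  ]
}}

```text
time_s: 34.1
position: [0.5327, 0.2332, 0.1266]
ee_rot: [-0.001, 0.822, 0.569, -0.001]
ft_force: [0.6, 0.3, -0.6]
width: 0.0391
```

Emit:
{"method": "send_rows", "body": {
  "steps": [
    [0.6, -0.25, 0, 0],
    [0.6, -0.25, 0, 0],
    [0.6, -0.25, 0, 0],
    [0.6, -0.25, 0, 0],
    [0.46, -0.19, 0, 0],
    [0.2, -0.1, 0, 0],
    [0, 0, 0, -0.1],
    [0, 0, 0, -0.14],
    [0, 0, 0, -0.14],
    [0, 0, 0, 0],
    [0, 0, 0, 0]
  ]
}}

```text
time_s: 35.48
position: [0.5277, 0.3972, 0.1274]
ee_rot: [-0.0, 0.701, 0.713, -0.0]
ft_force: [-0.3, 0.2, 0.4]
width: 0.039
```

```bash
python3 - <<'E'
from h import *
im,W=cloud("wrist"); save("w7",im); s=manip.state(); print(s["time_s"],s["position"],s["width"],s["qpos"][5])
print(fitbox(W.reshape(-1,3),BA)); print(goto(.5301,.3651,.0085,1.5914))
E
```

```text
35.525 [0.52778278 0.39733166 0.12753582] 0.03889168275948308 0.4972914138443791
(array([0.47218257, 0.31370031, 0.01079868]), 13056)
(array([-0.65,  0.04,  2.38]), 'spin', np.float64(-0.003), 'now th', np.float64(1.588))
```

View pics/w7.png

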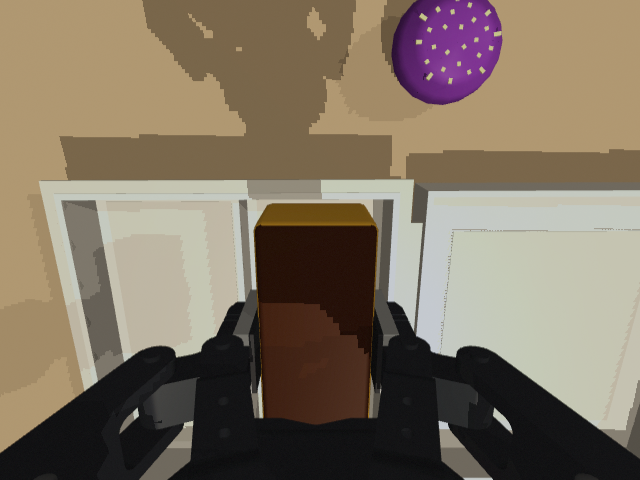

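Emit:
{"method": "send_rows", "body": {
  "steps": [
    [-0.3, 0.01, 0, 0],
    [-0.33, 0.01, 0, 0],
    [0, 0, 0.4, 0],
    [0, 0, 0.6, 0],
    [0, 0, 0.6, 0],
    [0, 0, 0.4, 0],
    [0, 0, 0.2, 0],
    [0, 0, 0.1, 0],
    [0, 0, 0.05, 0],
    [0, 0, 0, 0],
    [0, 0, 0, 0]
  ]
}}

```text
time_s: 36.9
position: [0.5302, 0.3665, 0.0112]
ee_rot: [0.0, 0.7, 0.714, 0.001]
ft_force: [0.1, -0.5, -0.8]
width: 0.0393
```

Emit:
{"method": "send_rows", "body": {
  "steps": [
    [0, 0, 0.04, 0],
    [0, 0, 0.02, 0],
    [0, 0, 0, 0],
    [0, 0, 0, 0]
  ]
}}

```text
time_s: 37.4
position: [0.5298, 0.3663, 0.008]
ee_rot: [0.0, 0.7, 0.714, 0.0]
ft_force: [-1.1, -1.9, 5.4]
width: 0.0393
```

Emit:
{"method": "send_rows", "body": {
  "steps": [
    [0, 0, 0, 0],
    [0, 0, 0, 0],
    [0, 0, 0, 0],
    [0, 0, 0, 0],
    [0, 0, -0.2, 0],
    [0, 0, -0.5, 0],
    [0, 0, -0.6, 0],
    [0, 0, -0.6, 0],
    [0, 0, -0.7, 0],
    [0, 0, 0, 0]
  ],
  "hand": 52
}}

```text
time_s: 38.65
position: [0.5325, 0.3676, 0.1425]
ee_rot: [0.002, 0.7, 0.714, 0.005]
ft_force: [0.6, 0.4, 1.1]
width: 0.052
```

Emit:
{"method": "send_rows", "body": {
  "steps": [
    [-0.34, 0.16, 0, 0],
    [-0.6, 0.26, 0, 0],
    [-0.6, 0.26, 0, 0],
    [-0.6, 0.26, 0, 0],
    [-0.6, 0.26, 0, 0],
    [-0.6, 0.26, 0, 0],
    [-0.6, 0.26, 0, 0],
    [-0.6, 0.26, 0, 0],
    [-0.6, 0.26, 0, 0],
    [-0.4, 0.22, 0, 0]
  ],
  "hand": 85
}}

```text
time_s: 39.9
position: [0.6571, 0.0888, 0.1352]
ee_rot: [-0.001, 0.701, 0.713, -0.001]
ft_force: [0.5, -0.2, -0.1]
width: 0.085
```

Emit:
{"method": "send_rows", "body": {
  "steps": [
    [0, 0, 0, 0.174],
    [0, 0, 0, 0.174],
    [0, 0, 0, 0.174],
    [0, 0, 0, 0.174],
    [0, 0, 0, 0.174],
    [0, 0, 0, 0.174],
    [0, 0, 0, 0.174],
    [0, 0, 0, 0.174],
    [0, 0, 0, 0.174],
    [0, 0, 0, 0],
    [0, 0, 0, 0]
  ]
}}

```text
time_s: 41.28
position: [0.6575, 0.0913, 0.1366]
ee_rot: [-0.0, 1.0, 0.013, -0.001]
ft_force: [0.5, 0.1, -0.3]
width: 0.0851
```

```bash
python3 - <<'E'
from h import *
im,W=cloud("wrist"); save("w8",im); s=manip.state(); print(s["time_s"],s["position"],s["width"],s["qpos"])
tops(W,{"dark":(.6585,.092)},dz=.02); print(goto(.6585,.092,.012,.02))
E
```

```text
41.325 [0.65760218 0.09132374 0.1367934 ] 0.08524863647564657 [ 7.80187271e-03  4.73860073e-01  1.39078967e+00 -3.14403579e-05
  1.27777255e+00  1.55294387e+00]
dark 6536 h 0.0596 rect [array([658.8,  92.6]), array([59.6, 60.3]), np.float64(1.1)]
(array([ 0.02, -0.01,  2.5 ]), 'spin', np.float64(0.006), 'now th', np.float64(0.026))
```

View pics/w8.png

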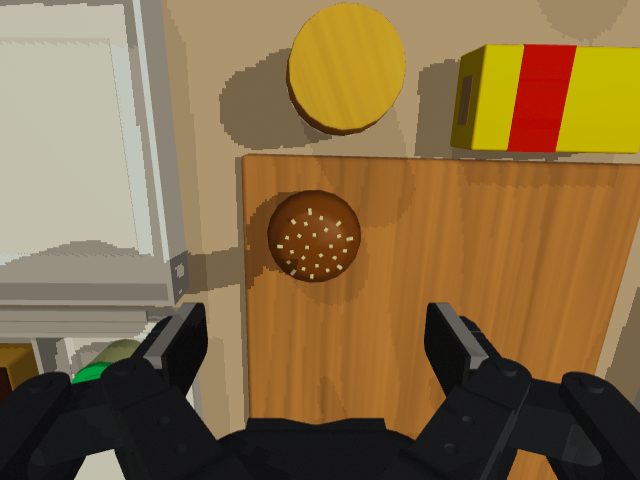

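Emit:
{"method": "send_rows", "body": {
  "steps": [
    [0.02, -0.02, 0.5, 0],
    [0, 0, 0.6, 0],
    [0, 0, 0.6, 0],
    [0, 0, 0.5, 0],
    [0, 0, 0.2, 0],
    [0, 0, 0.1, 0],
    [0, 0, 0, 0]
  ]
}}

```text
time_s: 42.2
position: [0.6594, 0.0926, 0.013]
ee_rot: [-0.0, 1.0, 0.012, 0.001]
ft_force: [-0.6, 0.1, -0.3]
width: 0.0849
```

Emit:
{"method": "send_rows", "body": {
  "steps": [
    [0, 0, 0, 0],
    [0, 0, 0, 0],
    [0, 0, 0, 0],
    [0, 0, 0, 0],
    [0, 0, 0, 0]
  ],
  "hand": 55
}}

```text
time_s: 42.82
position: [0.6606, 0.0926, 0.0145]
ee_rot: [-0.0, 1.0, 0.012, 0.002]
ft_force: [-0.8, 0.6, 6.7]
width: 0.0611
```

```bash
python3 - <<'E'
from h import *
s=manip.state(); print(s["position"],goto(.4245,.309,.13,.02))
E
```

```text
[0.66055248 0.09259778 0.01451588] (array([-4.62, -4.44, -2.31]), 'spin', np.float64(0.004), 'now th', np.float64(0.024))
```

Emit:
{"method": "send_rows", "body": {
  "steps": [
    [0, 0, -0.3, 0],
    [0, 0, -0.5, 0],
    [0, 0, -0.6, 0],
    [0, 0, -0.6, 0],
    [-0.2, -0.2, -0.4, 0],
    [-0.42, -0.4, 0, 0],
    [-0.5, -0.48, 0, 0],
    [-0.5, -0.48, 0, 0],
    [-0.5, -0.48, 0, 0],
    [-0.5, -0.48, 0, 0],
    [-0.5, -0.48, 0, 0]
  ]
}}

```text
time_s: 44.2
position: [0.4982, 0.2394, 0.1328]
ee_rot: [-0.0, 1.0, 0.012, 0.0]
ft_force: [-0.3, 0.2, 0.0]
width: 0.0608
```

Emit:
{"method": "send_rows", "body": {
  "steps": [
    [-0.5, -0.48, 0, 0],
    [-0.5, -0.48, 0, 0],
    [-0.3, -0.3, 0, 0],
    [-0.2, -0.18, 0, 0],
    [0, 0, 0, 0],
    [0, 0, 0, 0]
  ]
}}

```text
time_s: 44.95
position: [0.4232, 0.3086, 0.1325]
ee_rot: [0.0, 1.0, 0.012, 0.0]
ft_force: [0.4, -0.3, 0.1]
width: 0.0607
```

```bash
python3 - <<'E'
from h import *
im,W=cloud("wrist"); save("w9",im); s=manip.state(); print(s["time_s"],s["position"],s["width"],goto(.4245,.309,.005,.02))
E
```

```text
45.0 [0.42332754 0.30849726 0.13245029] 0.060877561790054324 (array([ 0.02, -0.01,  2.55]), 'spin', np.float64(0.003), 'now th', np.float64(0.023))
```

View pics/w9.png

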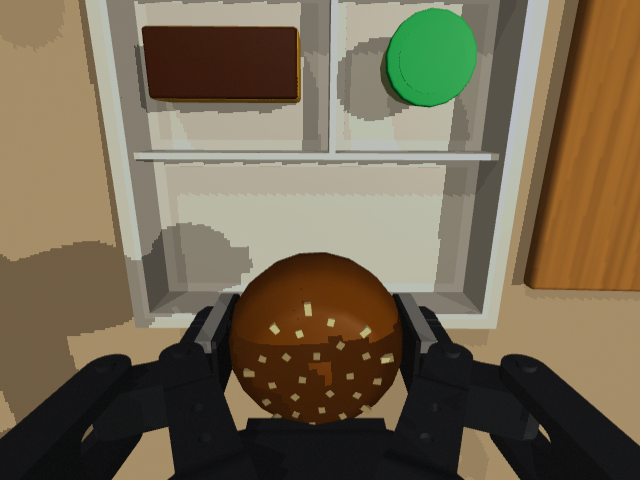

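Emit:
{"method": "send_rows", "body": {
  "steps": [
    [0.02, 0, 0.5, 0],
    [0, 0, 0.6, 0],
    [0, 0, 0.6, 0],
    [0, 0, 0.4, 0],
    [0, 0, 0.2, 0],
    [0, 0, 0.12, 0],
    [0, 0, 0.06, 0],
    [0, 0, 0.04, 0],
    [0, 0, 0, 0],
    [0, 0, 0, 0]
  ]
}}

```text
time_s: 46.25
position: [0.4238, 0.3092, 0.0067]
ee_rot: [-0.0, 1.0, 0.012, 0.0]
ft_force: [0.4, -0.1, -0.7]
width: 0.0608
```

Emit:
{"method": "send_rows", "body": {
  "steps": [
    [0, 0, 0.04, 0],
    [0, 0, 0.02, 0],
    [0, 0, 0, 0],
    [0, 0, 0, 0]
  ]
}}

```text
time_s: 46.75
position: [0.4235, 0.309, 0.0035]
ee_rot: [0.0, 1.0, 0.012, -0.0]
ft_force: [-2.6, -0.8, 3.9]
width: 0.061
```

Contact; release and retreat.

Emit:
{"method": "send_rows", "body": {
  "steps": [
    [0, 0, 0, 0],
    [0, 0, 0, 0],
    [0, 0, 0, 0],
    [0, 0, 0, 0],
    [0, 0, -0.2, 0],
    [0, 0, -0.5, 0],
    [0, 0, -0.6, 0],
    [0, 0, -0.6, 0],
    [0, 0, -0.7, 0],
    [0, 0, -0.7, 0],
    [0, 0, -0.7, 0]
  ],
  "hand": 78
}}

```text
time_s: 48.12
position: [0.4235, 0.309, 0.2052]
ee_rot: [-0.0, 1.0, 0.012, 0.0]
ft_force: [0.1, 0.3, -0.9]
width: 0.0778
```

Emit:
{"method": "send_rows", "body": {
  "steps": [
    [0, 0.5, -0.3, 0],
    [0, 0.6, 0, 0],
    [0, 0.6, 0, 0],
    [0, 0.6, 0, 0],
    [0, 0.6, 0, 0],
    [0, 0.6, 0, 0],
    [0, 0.6, 0, 0],
    [0, 0.6, 0, 0],
    [0, 0.6, 0, 0],
    [0, 0.6, 0, 0],
    [0, 0, 0, 0],
    [0, 0, 0, 0]
  ]
}}

```text
time_s: 49.62
position: [0.4305, 0.0145, 0.2186]
ee_rot: [-0.0, 1.0, 0.012, 0.0]
ft_force: [0.3, -0.4, 1.0]
width: 0.0778
```

```bash
python3 - <<'E'
from h import *
s=manip.state(); print(s["time_s"],s["position"])
im,W=cloud("scene"); save("end",cv2.resize(im[120:400,40:480],None,fx=1.8,fy=1.8)); 
for c in("scene","side"):
    im,W=cloud(c); W=W.reshape(-1,3); W=W[np.isfinite(W[:,0])]
    for n,x,y in(("dark",.4235,.309),("pale",.45,-.314),("choc",.5298,.366),("gold",.5594,-.2666),("red",.549,-.385),("green",.538,.246),("jar",.759,.08),("carton",.749,-.053)):
        p=W[(np.hypot(W[:,0]-x,W[:,1]-y)<(.02 if n!="carton" else .03))&(W[:,2]>.02)]
        print(c,n,len(p),np.round(np.percentile(p[:,2],[50,95]),4),end="; ")
    print()
    tops(W,{"green":(.538,.246)},r=.034)
E
```

```text
49.625 [0.43054467 0.01450988 0.21864433]
scene dark 77 [0.0472 0.0502]; scene pale 155 [0.0475 0.0518]; scene choc 86 [0.0393 0.042 ]; scene gold 183 [0.0389 0.041 ]; scene red 198 [0.047  0.0488]; scene green 122 [0.0467 0.0489]; scene jar 161 [0.0852 0.0869]; scene carton 446 [0.0404 0.0423]; 
green 178 h 0.0487 rect [array([536.8, 244.4]), array([48.1, 52.4]), np.float64(72.3)]
side dark 200 [0.0454 0.049 ]; side pale 10 [0.0444 0.0457]; side choc 218 [0.0375 0.0404]; side gold 77 [0.0366 0.0402]; side red 60 [0.0447 0.0484]; side green 158 [0.0455 0.0483]; side jar 112 [0.0837 0.0865]; side carton 204 [0.0389 0.0425]; 
green 295 h 0.0478 rect [array([535.1, 247.4]), array([48.3, 52.5]), np.float64(27.2)]
```

View pics/end.png

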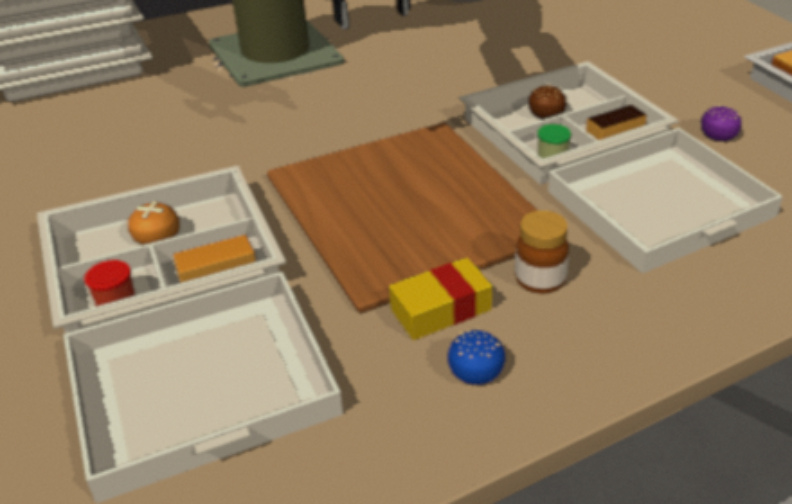

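All five portions sit upright in their bays, the board is empty, and the carton, jar and look-alikes haven't moved. I'm handing the job in.

```bash
python3 -c "
from h import *
print(order.job_done())"
```

```text
the job is handed in; nothing more can be done
None
```

Both meal boxes are packed and the job is handed in at about 50 s of the 115 s allowed.

- **box_b:** it now holds the red-lidded pot, the pale roll and the golden cake bar.
- **box_a:** it now holds the dark seeded roll and the chocolate cake bar, beside its green-lidded pot, which I left alone.

I lowered each portion until the wrist felt it touch the floor (4–11 N) before letting go.

**Last checks:** the final picture shows every portion right way up in its bay, the board empty, and the carton, jar and both look-alikes apparently where they started. The measured tops fit portions standing on the 4 mm floor:

| Portion | Measured top (mm) | Expected top (mm) |
|---|---|---|
| Rolls | 46–52 | 50 |
| Cake bars | 40–42 | 38 |
| Pots | 48–49 | 46 |

**What disagreed:**
- **Cameras:** the scene and side cameras differed by about 4–7 mm in position. I used their average and checked it with the wrist camera.
- **Pale roll:** its low side-camera reading (46 mm) came from only 10 points. The scene camera gave 52 mm.
- **Chocolate bar:** I moved it about 30 mm too far while it was still high above the box. I corrected that before lowering it.

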